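# Reload the vacuum filter cassette in reverse order

## Robot

A 6-joint arm with a two-finger parallel gripper is mounted at the origin on the work surface. World frame = base frame: x ahead of the robot, y to its left, z up, the work surface at z = 0. Lengths are in mm, angles in rad, forces in N, time in s.
With the tool pointing down it reaches from about 350 to 850 mm from the base axis. Payload 8.1 kg.
Tool frame: the origin (TCP) lies on the front face of the gripper's body, between the roots of the fingers; the fingertips stand 84 mm ahead of it and the grasp point (between the pads) lies 65 mm ahead of it; y points along the fingers, z is the direction in which the jaws open and shut, and the axes are right-handed (so a half turn about y gives the same grasp; the last joint's range is limited). The gripper opens to 93 mm and grips with 3 to 60 N. Pads are 15 mm wide; open, the fingers measure 128 mm over their backs; the gripper's body (75 mm by 188 mm) begins 65 mm behind the grasp point.
Start: joints at [-1.357, 0.13, 1.488, -0, 1.523, -0.085], TCP at [176.644, -573.413, 302.735] pointing down, gripper open.
Joint ranges: [-2.96, 2.96], [-0.89, 2.26], [0.02, 2.5], [-1.34, 4.48], [0, 2.73], [-2.66, 2.66]. Speed limits (rad/s): [2.39, 2.39, 2.79, 3.14, 3.14, 3.14].

## Interface

Orientations are given as [roll, pitch, yaw] about the fixed x, y, z axes, in that order (R = Rz(yaw) Ry(pitch) Rx(roll)).
In Python, from cell import robot, imaging gives the robot as it stands. The module is installed in compiled form; this text tells all that it offers.
- The arm moves only by the tool play_rows, never from a script. Its argument "rows" is a list of rows, each an object of numbers: "tx", "ty", "tz": the shift along the tool's x, y, z in mm; "turn": the turn about the tool's y in rad. A call has 1 to 20 rows; each row is the pose to reach, as a shift and turn from the pose commanded when the call began, along the tool's axes at that moment; what a row does not reach only later rows make up. A row lasts 1/8 s, in which the tool goes at most 62.5 mm and 10.7 degrees, less where a joint would pass 70% of its speed; a pose out of reach is approached as far as the arm can. A call with a gripper value outside its range is refused whole. "gripper" is the finger opening in mm, from 0 to 93, set as the call begins (left out, the last holds). The fingers move at their own pace and stop on an object; the grip force is fixed at half the most. Time passes only in rows, so rows that repeat a pose let the fingers close. It gives the time, the measured TCP pose, the force and the opening at its end, in the units of the state.
- robot.get_state(): the state, without advancing time (a new reading comes with each control period).
- imaging.get_image(name): name is "side" or "top" or "wrist"; returns the picture (420x560x3 uint8, red, green, blue); there is no depth.
- imaging.get_calibration(name): a dict with "fx", "fy", "cx", "cy" (pixels), "dist_coeffs" ([k1, k2, p1, p2, k3] as OpenCV has them; the pictures are not rectified), "rvec" (rotation vector, rad) and "tvec" (3), from world to camera coordinates, as OpenCV has them. Camera axes: x right, y down, z forward; pixel columns grow to the right and rows downward; lengths in mm; the calibration is good to about 2 mm. A picture is of the moment at which its call begins: read the wrist's pose just before it. get_calibration takes no time and is no camera call; for the wrist camera it gives the pose at the moment of the call.
- robot.close_job(): hands the job in, once; it reports no verdict.
The state is a dict: "time": time; "joint_positions": joint angles; "qvel": joint speeds; "tau": joint torques, N m; "tool_pos": TCP position; "tcp_rot": TCP orientation; "wrist_force": force on the tool from outside, world axes, zero at the start; "ft_torque": the same for the moment, N m; "finger_gap": opening from 0.0 (shut) to 1.0 (fully open).
Only numpy, scipy, OpenCV 4.12 (cv2) and the standard library are available. Lean on these libraries where they do the work, as an engineer would, in place of code of your own. Each camera call takes 0.05 s, during which the arm holds its last target. There are 200 camera calls.

## Task

The vacuum cleaner's four filter cartridges stand on the light-wood drying rack, left to right as they came out of the machine; put them all into the grey four-compartment cassette in the reverse order. Seen from the robot, the cartridge that began leftmost on the rack goes into the rightmost compartment, the second from the left into the second from the right, and so on. Stand each one upright on the floor of its own compartment and let go of it; never drop or tip over a cartridge.

Things in the scene. Friction and masses are not known exactly. Their poses are not given: they have to be found in the camera images.
- cart_red_mid (a point): Loose filter cartridge: upright cylinder, diameter 40, height 70, white pleated body with red end caps top and bottom, about 0.12 kg, rigid. The point is its centre, 35 above its underside. It starts standing on the red saucer, its yaw is arbitrary. Sizes in mm.
- cart_yellow_mid (a point): Loose filter cartridge: upright cylinder, diameter 40, height 70, white pleated body with yellow end caps top and bottom, about 0.12 kg, rigid. The point is its centre, 35 above its underside. It starts standing on the yellow saucer, its yaw is arbitrary. Sizes in mm.
- cart_blue_mid (a point): Loose filter cartridge: upright cylinder, diameter 40, height 70, white pleated body with blue end caps top and bottom, about 0.12 kg, rigid. The point is its centre, 35 above its underside. It starts standing on the blue saucer, its yaw is arbitrary. Sizes in mm.
- cart_green_mid (a point): Loose filter cartridge: upright cylinder, diameter 40, height 70, white pleated body with green end caps top and bottom, about 0.12 kg, rigid. The point is its centre, 35 above its underside. It starts standing on the green saucer, its yaw is arbitrary. Sizes in mm.
- saucer_red: Flat red drip saucer fixed on the drying rack, a disc of diameter 56, 6 thick, marking where the red cartridge stood at the start. Origin at the centre of its underside (20 above the counter); it does not move. Sizes in mm.
- saucer_yellow: Flat yellow drip saucer fixed on the drying rack, a disc of diameter 56, 6 thick, marking where the yellow cartridge stood at the start. Origin at the centre of its underside (20 above the counter); it does not move. Sizes in mm.
- saucer_blue: Flat blue drip saucer fixed on the drying rack, a disc of diameter 56, 6 thick, marking where the blue cartridge stood at the start. Origin at the centre of its underside (20 above the counter); it does not move. Sizes in mm.
- saucer_green: Flat green drip saucer fixed on the drying rack, a disc of diameter 56, 6 thick, marking where the green cartridge stood at the start. Origin at the centre of its underside (20 above the counter); it does not move. Sizes in mm.
- dry_rack: Fixed light-wood drying rack, board 84 (x) by 270 (y), top 20 above the counter; four saucers in a row at y = +97.5, +32.5, -32.5, -97.5, x = 0. Origin: centre of its underside, on the counter; z up, +y to the robot's left (turned at most 9 degrees), +x away from the robot. A loose cap, 20 high, lies off its left end at about y = 177. Sizes in mm.
- cassette: Fixed grey tray, black walls, 73 (x) by 264 (y); four compartments 65 (x) by 61 (y) centred at y = +97.5, +32.5, -32.5, -97.5, x = 0. Floor 5, walls (4 thick) 14 above the counter. Origin and axes as for the rack (turned at most 9 degrees). It lies behind or in front of the rack, about 150 to 205 off in x. Loose objects up to 50 high off both ends at y = 177. Sizes in mm.

How it is judged (in metres and radians):
At the end, for the whole second after the job is handed in: Each cartridge is released, at rest and upright (0.1 rad) on the cassette floor (centre 34 to 46 mm above its underside), in the compartment mirroring its saucer's place in the rack (leftmost to rightmost, and so on), within 13 mm along and 15 mm across of its centre (((y of saucer_red in the frame of dry_rack between 0.0775 and 0.1175 m and y of cart_red_mid in the frame of cassette between -0.1105 and -0.0845 m) or (y of saucer_red in the frame of dry_rack between 0.0125 and 0.0525 m and y of cart_red_mid in the frame of cassette between -0.0455 and -0.0195 m) or (y of saucer_red in the frame of dry_rack between -0.0525 and -0.0125 m and y of cart_red_mid in the frame of cassette between 0.0195 and 0.0455 m) or (y of saucer_red in the frame of dry_rack between -0.1175 and -0.0775 m and y of cart_red_mid in the frame of cassette between 0.0845 and 0.1105 m)) and x of cart_red_mid in the frame of cassette between -0.015 and 0.015 m and z of cart_red_mid in the frame of cassette between 0.034 and 0.046 m and angle between each of cart_red_mid, cart_yellow_mid, cart_blue_mid, cart_green_mid's own z axis and vertical below 0.1 rad and linear speed of each of cart_red, cart_yellow, cart_blue, cart_green below 0.02 m/s and ((y of saucer_yellow in the frame of dry_rack between 0.0775 and 0.1175 m and y of cart_yellow_mid in the frame of cassette between -0.1105 and -0.0845 m) or (y of saucer_yellow in the frame of dry_rack between 0.0125 and 0.0525 m and y of cart_yellow_mid in the frame of cassette between -0.0455 and -0.0195 m) or (y of saucer_yellow in the frame of dry_rack between -0.0525 and -0.0125 m and y of cart_yellow_mid in the frame of cassette between 0.0195 and 0.0455 m) or (y of saucer_yellow in the frame of dry_rack between -0.1175 and -0.0775 m and y of cart_yellow_mid in the frame of cassette between 0.0845 and 0.1105 m)) and x of cart_yellow_mid in the frame of cassette between -0.015 and 0.015 m and z of cart_yellow_mid in the frame of cassette between 0.034 and 0.046 m and ((y of saucer_blue in the frame of dry_rack between 0.0775 and 0.1175 m and y of cart_blue_mid in the frame of cassette between -0.1105 and -0.0845 m) or (y of saucer_blue in the frame of dry_rack between 0.0125 and 0.0525 m and y of cart_blue_mid in the frame of cassette between -0.0455 and -0.0195 m) or (y of saucer_blue in the frame of dry_rack between -0.0525 and -0.0125 m and y of cart_blue_mid in the frame of cassette between 0.0195 and 0.0455 m) or (y of saucer_blue in the frame of dry_rack between -0.1175 and -0.0775 m and y of cart_blue_mid in the frame of cassette between 0.0845 and 0.1105 m)) and x of cart_blue_mid in the frame of cassette between -0.015 and 0.015 m and z of cart_blue_mid in the frame of cassette between 0.034 and 0.046 m and ((y of saucer_green in the frame of dry_rack between 0.0775 and 0.1175 m and y of cart_green_mid in the frame of cassette between -0.1105 and -0.0845 m) or (y of saucer_green in the frame of dry_rack between 0.0125 and 0.0525 m and y of cart_green_mid in the frame of cassette between -0.0455 and -0.0195 m) or (y of saucer_green in the frame of dry_rack between -0.0525 and -0.0125 m and y of cart_green_mid in the frame of cassette between 0.0195 and 0.0455 m) or (y of saucer_green in the frame of dry_rack between -0.1175 and -0.0775 m and y of cart_green_mid in the frame of cassette between 0.0845 and 0.1105 m)) and x of cart_green_mid in the frame of cassette between -0.015 and 0.015 m and z of cart_green_mid in the frame of cassette between 0.034 and 0.046 m); the robot touches nothing.
It fails at once if a cartridge is tipped over (angle between any of cart_red_mid, cart_yellow_mid, cart_blue_mid, cart_green_mid's own z axis and vertical above 0.8 rad).
It fails at once if a cartridge is dropped (falls free for more than about 25 mm) ((linear speed of cart_red above 0.7 m/s and contact force between the fingers and cart_red below 0.01 N) or (linear speed of cart_yellow above 0.7 m/s and contact force between the fingers and cart_yellow below 0.01 N) or (linear speed of cart_blue above 0.7 m/s and contact force between the fingers and cart_blue below 0.01 N) or (linear speed of cart_green above 0.7 m/s and contact force between the fingers and cart_green below 0.01 N)).
It also fails if it takes over 90 s, if anything falls off the work surface, if the arm or the gripper's body presses on something with over 40 N, if the wrist force passes 120 N, or if a joint passes its speed limit or range.

## Working session

There is one attempt and no reset: what is moved stays moved. The work goes in short steps, Python scripts to look and compute and a tool call to move; the robot and the scene stay as the last step left them, time stands still between calls to the robot, and variables do not carry over. Pictures are saved under pics/ and viewed, about 12 in all and at most 16, crops included, and the job is handed in when it is done.

Besides the shell and the picture viewer there is one more tool, called after "Request:" as name(argument=value, ...) on one line, values as JSON. play_rows: Moves the arm, as the interface text tells. Its arguments: {"type":"object","properties":{"rows":{"type":"array"},"gripper":{"type":"number"}},"required":["rows"]}

```bash
mkdir -p pics; cat > h.py <<'E'
import numpy as np, cv2
from cell import robot, imaging
def ray(cal,uv):
    K=np.array([[cal["fx"],0,cal["cx"]],[0,cal["fy"],cal["cy"]],[0,0,1]])
    p=cv2.undistortPoints(np.array(uv,float).reshape(-1,1,2),K,np.array(cal["dist_coeffs"])).reshape(-1,2)
    R=cv2.Rodrigues(np.array(cal["rvec"],float))[0]; t=np.array(cal["tvec"],float).ravel()
    return -R.T@t,(R.T@np.c_[p,np.ones(len(p))].T).T
def onplane(cal,uv,z):
    o,d=ray(cal,uv); return o+d*((z-o[2])/d[:,2])[:,None]
def shot(name,f):
    cal=imaging.get_calibration(name); im=imaging.get_image(name)
    cv2.imwrite("pics/"+f,im[:,:,::-1]); return cal,im
E
python3 - <<'E'
from h import *
print(robot.get_state())
for n in("top","side","wrist"):
    cal,im=shot(n,n+"0.png"); print(n,ray(cal,[[280,210]]))
E
```

```text
{'time': 0.0, 'joint_positions': array([-1.35742255e+00,  1.31112889e-01,  1.48930727e+00, -1.84070805e-07,
        1.52300545e+00, -8.53925210e-02]), 'qvel': array([ 0.00037519, -0.00058523, -0.00074338,  0.00097955, -0.00029158,
       -0.00114436]), 'tau': array([ 2.45134259e-03, -5.59834313e+01, -4.91756094e+01,  7.68467761e-02,
        3.51993064e-02, -1.66309728e-04]), 'tool_pos': array([ 176.53920084, -572.99132535,  301.70078502]), 'tcp_rot': array([-1.57262261e+00,  1.56146892e-04, -2.84282649e+00]), 'wrist_force': array([ 1.14445733, -0.15211603, -0.13788822]), 'ft_torque': array([ 0.06725372, -0.00170885, -0.01556525]), 'finger_gap': 0.9975836507187973}
top (array([493.82393002, -28.40570799, 807.48624825]), array([[ 1.04667999e-01, -8.30158709e-05, -9.94539923e-01]]))
side (array([420.69752079, 416.46955482, 620.48622757]), array([[ 0.17963943, -0.5929479 , -0.78496977]]))
wrist (array([ 242.58953975, -553.98819927,  382.24303979]), array([[-0.22850357, -0.07510189, -0.97068448]]))
```

View pics/top0.png

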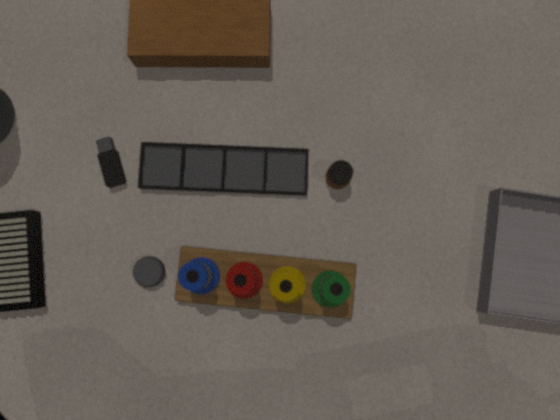

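View pics/side0.png

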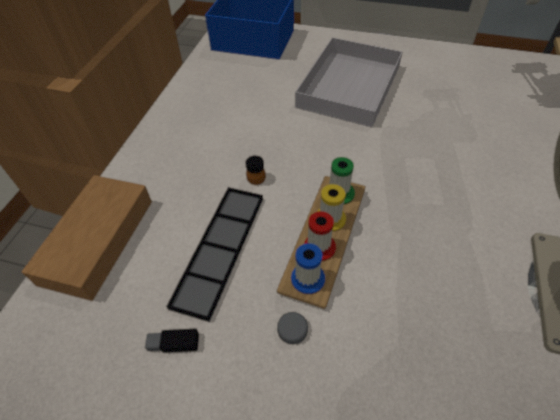

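Top view: the rack's left-to-right order is blue, red, yellow, green, around (195,275) to (335,290). The cassette is behind it, with corners near (141,143) and (306,194). A loose bottle stands at (340,174) and a black item at (110,160).

```bash
cat > m.py <<'E'
from h import *
def quad(mask):
    c=max(cv2.findContours(mask.astype(np.uint8),cv2.RETR_EXTERNAL,cv2.CHAIN_APPROX_NONE)[0],key=cv2.contourArea)
    return cv2.boxPoints(cv2.minAreaRect(c)), c
im=cv2.imread("pics/top0.png"); hsv=cv2.cvtColor(im,cv2.COLOR_BGR2HSV); cal=imaging.get_calibration("top")
H,S,V=[hsv[:,:,i].astype(int) for i in range(3)]
def pose(P):
    c=P.mean(0); r=cv2.minAreaRect(P[:,:2].astype(np.float32)); b=cv2.boxPoints(r)
    e=[b[1]-b[0],b[2]-b[1]]; L=max(e,key=np.linalg.norm); L=L*np.sign(L[1])
    return r[0],sorted(r[1]),np.degrees(np.arctan2(-L[0],L[1]))
roi=np.zeros(V.shape,bool); roi[130:205,128:318]=1
m=((V<55)&roi); _,c=quad(m); print("cassette",pose(onplane(cal,c[:,0].astype(float),14)))
roi[:]=0; roi[238:330,168:365]=1
m=((S>60)&(V>50)&roi); _,c=quad(m); c=cv2.convexHull(c); print("rack",pose(onplane(cal,c[:,0].astype(float),20)))
for n,u,v in(("blue",193,276),("red",240,281),("yellow",287,286),("green",336,289)):
    w=V[v-9:v+10,u-9:u+10]; mm=np.zeros(V.shape,np.uint8); mm[v-9:v+10,u-9:u+10]=w<35
    y,x=np.nonzero(mm); print(n,len(x),x.mean(),y.mean(),onplane(cal,[[x.mean(),y.mean()]],96)[0].round(1))
E
python3 m.py
```

```text
cassette ((641.9207153320312, 60.718223571777344), [73.66050720214844, 262.12542724609375], np.float32(-2.0805838))
rack ((467.4751281738281, -7.2201080322265625), [84.65911865234375, 268.71160888671875], np.float32(-5.359039))
blue 91 192.0879120879121 275.84615384615387 [477.4  90.8  96. ]
red 86 239.8372093023256 279.74418604651163 [472.7  25.6  96. ]
yellow 75 285.2266666666667 285.85333333333335 [464.9 -36.3  96. ]
green 90 336.2 288.8777777777778 [ 461.3 -105.8   96. ]
```

```bash
python3 - <<'E'
import cv2
im=cv2.imread("pics/top0.png")[130:330,90:370]
cv2.imwrite("pics/c1.png",cv2.convertScaleAbs(cv2.resize(im,None,fx=2.8,fy=2.8,interpolation=cv2.INTER_CUBIC),alpha=1.8))
E
```

```text
(no output)
```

View pics/c1.png

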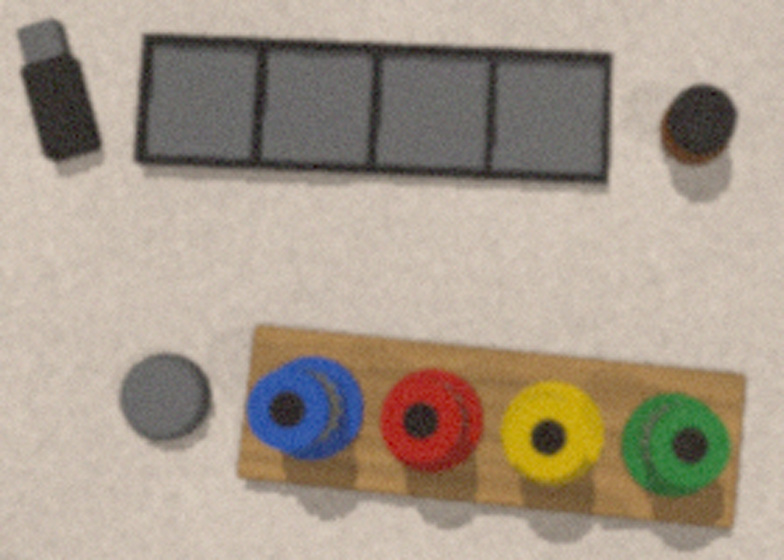

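Order confirmed. The fitted rack (84.7 x 268.7) and cassette (73.7 x 262.1) agree with the given sizes. First I go above blue and look with the wrist camera.

```bash
cat > go.py <<'E'
import sys; from h import *
def rel(cur,yaw,tgt,yawt):
    x=np.array([np.cos(yaw),np.sin(yaw),0]); z=np.array([-np.sin(yaw),np.cos(yaw),0])
    d=np.array(tgt)-cur; return np.round([d@x,-d[2],d@z,yaw-yawt],3)
if __name__=="__main__":
    a=list(map(float,sys.argv[1:])); s=robot.get_state(); p=s["tool_pos"].copy()
    print("meas",p.round(1),s["tcp_rot"].round(4),s["wrist_force"].round(1),round(s["finger_gap"]*93,1),round(s["time"],2))
    if a: print("tx ty tz turn",rel(p,s["tcp_rot"][2],a[:3],np.radians(a[3])-np.pi/2))
E
python3 go.py 477 90.5 231 -5.36
```

```text
meas [ 176.6 -573.1  301.9] [-1.5722e+00  1.0000e-04 -2.8428e+00] [-0.3  0.8 -0.4] 92.7 0.15
tx ty tz turn [-482.476   70.929 -545.759   -1.178]
```

Request:
play_rows(rows=[{"tx":-24,"ty":4,"tz":-27,"turn":-0.06},{"tx":-56,"ty":8,"tz":-64,"turn":-0.14},{"tx":-89,"ty":13,"tz":-100,"turn":-0.22},{"tx":-121,"ty":18,"tz":-136,"turn":-0.29},{"tx":-153,"ty":22,"tz":-173,"turn":-0.37},{"tx":-185,"ty":27,"tz":-209,"turn":-0.45},{"tx":-217,"ty":32,"tz":-246,"turn":-0.53},{"tx":-249,"ty":36,"tz":-282,"turn":-0.61},{"tx":-282,"ty":41,"tz":-318,"turn":-0.69},{"tx":-314,"ty":46,"tz":-355,"turn":-0.77},{"tx":-346,"ty":51,"tz":-391,"turn":-0.84},{"tx":-378,"ty":56,"tz":-428,"turn":-0.92},{"tx":-410,"ty":60,"tz":-464,"turn":-1.0},{"tx":-443,"ty":65,"tz":-500,"turn":-1.08},{"tx":-465,"ty":69,"tz":-526,"turn":-1.14},{"tx":-482,"ty":71,"tz":-546,"turn":-1.178},{"tx":-482,"ty":71,"tz":-546,"turn":-1.178},{"tx":-482,"ty":71,"tz":-546,"turn":-1.178}], gripper=93)

```text
time: 2.4
tool_pos: [476.2, 89.9, 231.5]
tcp_rot: [-1.571, -0.0, -1.665]
wrist_force: [-0.2, -0.0, 0.2]
finger_gap: 0.998
```

```bash
python3 go.py 477 90.5 231 -5.36; python3 - <<'E'
from h import *
cal,im=shot("wrist","w1.png")
R=cv2.Rodrigues(np.array(cal["rvec"]))[0]
for p in [(477,90.5,96),(472,25,96)]:
    print(cv2.projectPoints(np.array([p],float),np.array(cal["rvec"]),np.array(cal["tvec"]),np.array([[cal["fx"],0,cal["cx"]],[0,cal["fy"],cal["cy"]],[0,0,1]]),np.array(cal["dist_coeffs"]))[0])
E
```

```text
meas [476.2  89.9 231.5] [-1.5714e+00 -5.0000e-04 -1.6651e+00] [-0.2 -0.   0.2] 92.8 2.4
tx ty tz turn [-0.702  0.53   0.707 -0.001]
[[[277.55670014 229.50208624]]]
[[[279.28819901 319.26603856]]]
```

View pics/w1.png

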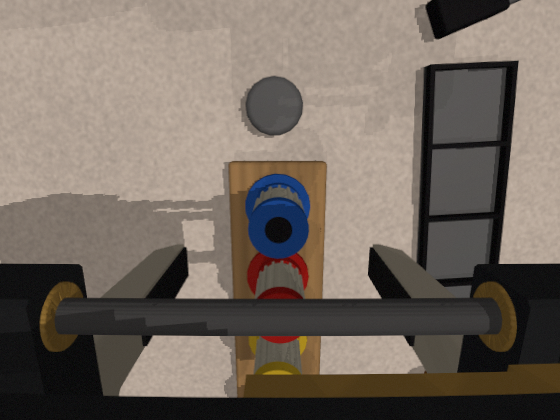

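The wrist view puts blue's hole at (279,230), against a predicted (278,229.5). It is aligned, so I descend and grip.

Request:
play_rows(rows=[{"ty":15},{"ty":40},{"ty":65},{"ty":85},{"ty":96},{"ty":100},{"ty":100}])

```text
validation failed for argument at $.ro...
```

Request:
play_rows(rows=[{"ty":0},{"ty":0},{"ty":0},{"ty":0},{"ty":0},{"ty":0}], gripper=30)

```text
validation failed for argument at $.ro...
```

Request:
play_rows(rows=[{"ty":-5},{"ty":-15},{"ty":-35},{"ty":-60},{"ty":-80},{"ty":-90},{"ty":-90}])

```text
validation failed for argument at $.ro...
```

```bash
python3 go.py 638.4 -36.7 221 -2.08; python3 - <<'E'
from h import *
cal,im=shot("side","s1.png")
E
```

```text
meas [476.3  89.6 231.6] [-1.5712e+00 -4.0000e-04 -1.6657e+00] [ 0.  -0.4 -0.1] 93.2 2.45
tx ty tz turn [ 1.10369e+02  1.06310e+01  1.73379e+02 -5.90000e-02]
```

View pics/s1.png

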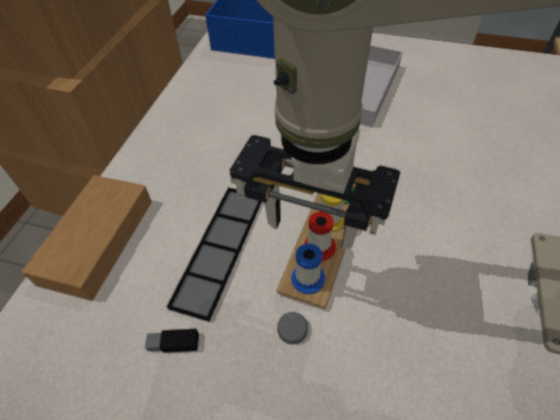

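The rows were refused because each needs all four keys, so nothing moved. The side view shows the gripper still hovering above the rack. I'm resending.

Request:
play_rows(rows=[{"tx":0,"ty":15,"tz":0,"turn":0},{"tx":0,"ty":40,"tz":0,"turn":0},{"tx":0,"ty":65,"tz":0,"turn":0},{"tx":0,"ty":85,"tz":0,"turn":0},{"tx":0,"ty":96,"tz":0,"turn":0},{"tx":0,"ty":100,"tz":0,"turn":0},{"tx":0,"ty":100,"tz":0,"turn":0}])

```text
time: 3.38
tool_pos: [476.7, 90.2, 131.9]
tcp_rot: [-1.57, 0.0, -1.665]
wrist_force: [0.3, -0.4, -0.4]
finger_gap: 0.999
```

Request:
play_rows(rows=[{"tx":0,"ty":0,"tz":0,"turn":0},{"tx":0,"ty":0,"tz":0,"turn":0},{"tx":0,"ty":0,"tz":0,"turn":0},{"tx":0,"ty":0,"tz":0,"turn":0},{"tx":0,"ty":0,"tz":0,"turn":0},{"tx":0,"ty":0,"tz":0,"turn":0}], gripper=30)

```text
time: 4.12
tool_pos: [476.6, 90.3, 131.7]
tcp_rot: [-1.571, 0.0, -1.665]
wrist_force: [-0.3, 0.3, 0.2]
finger_gap: 0.431
```

Gripped at 40.1 mm. Lift and carry to the rightmost compartment.

Request:
play_rows(rows=[{"tx":0,"ty":-5,"tz":0,"turn":0},{"tx":0,"ty":-20,"tz":0,"turn":0},{"tx":0,"ty":-45,"tz":0,"turn":0},{"tx":0,"ty":-70,"tz":0,"turn":0},{"tx":0,"ty":-85,"tz":0,"turn":0},{"tx":0,"ty":-90,"tz":0,"turn":0},{"tx":6,"ty":-90,"tz":9,"turn":-0.003},{"tx":18,"ty":-90,"tz":28,"turn":-0.01},{"tx":36,"ty":-90,"tz":56,"turn":-0.02},{"tx":55,"ty":-90,"tz":86,"turn":-0.03},{"tx":74,"ty":-90,"tz":116,"turn":-0.04},{"tx":92,"ty":-90,"tz":144,"turn":-0.05},{"tx":104,"ty":-90,"tz":163,"turn":-0.055},{"tx":111,"ty":-90,"tz":173,"turn":-0.058},{"tx":111,"ty":-90,"tz":173,"turn":-0.058},{"tx":111,"ty":-90,"tz":173,"turn":-0.058}])

```text
time: 6.12
tool_pos: [637.8, -36.0, 221.3]
tcp_rot: [-1.572, 0.0, -1.606]
wrist_force: [-0.6, 0.1, -0.5]
finger_gap: 0.427
```

```bash
python3 go.py 638.4 -36.7 112 -2.08; python3 - <<'E'
from h import *
cal,im=shot("wrist","w2.png")
K=np.array([[cal["fx"],0,cal["cx"]],[0,cal["fy"],cal["cy"]],[0,0,1]])
P=[(643.1,93.2,5),(640.7,28.2,5),(638.4,-36.7,5)]
print(cv2.projectPoints(np.array(P,float),np.array(cal["rvec"]),np.array(cal["tvec"]),K,np.array(cal["dist_coeffs"]))[0][:,0])
E
```

```text
meas [637.8 -36.  221.3] [-1.5718e+00  3.0000e-04 -1.6065e+00] [-0.6  0.1 -0.5] 39.7 6.12
tx ty tz turn [6.80000e-01 1.09295e+02 5.95000e-01 1.00000e-03]
[[277.7880539   43.87743945]
 [277.7046149  127.8933777 ]
 [277.73962679 203.93528275]]
```

View pics/w2.png

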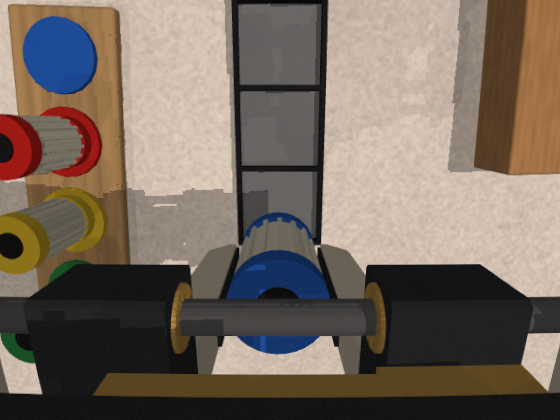

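Blue is held upright, and the empty compartment centres sit near (280,128), against (278,128) predicted. I shift about 2 mm in +x, lower to just above the floor and release.

Request:
play_rows(rows=[{"tx":0,"ty":5,"tz":1,"turn":0},{"tx":0,"ty":20,"tz":2,"turn":0},{"tx":0,"ty":45,"tz":2,"turn":0},{"tx":0,"ty":70,"tz":2,"turn":0},{"tx":0,"ty":90,"tz":2,"turn":0},{"tx":0,"ty":101,"tz":2,"turn":0},{"tx":0,"ty":107,"tz":2,"turn":0},{"tx":0,"ty":109.5,"tz":2,"turn":0},{"tx":0,"ty":110,"tz":2,"turn":0},{"tx":0,"ty":110,"tz":2,"turn":0},{"tx":0,"ty":110,"tz":2,"turn":0}])

```text
time: 7.55
tool_pos: [640.7, -36.6, 112.3]
tcp_rot: [-1.57, -0.0, -1.607]
wrist_force: [-0.5, 0.7, -1.3]
finger_gap: 0.426
```

Request:
play_rows(rows=[{"tx":0,"ty":0,"tz":0,"turn":0},{"tx":0,"ty":0,"tz":0,"turn":0},{"tx":0,"ty":0,"tz":0,"turn":0},{"tx":0,"ty":0,"tz":0,"turn":0},{"tx":0,"ty":0,"tz":0,"turn":0},{"tx":0,"ty":-5,"tz":0,"turn":0},{"tx":0,"ty":-20,"tz":0,"turn":0},{"tx":0,"ty":-45,"tz":0,"turn":0},{"tx":0,"ty":-75,"tz":0,"turn":0},{"tx":0,"ty":-100,"tz":0,"turn":0},{"tx":0,"ty":-118,"tz":0,"turn":0},{"tx":0,"ty":-120,"tz":0,"turn":0},{"tx":0,"ty":-120,"tz":0,"turn":0}], gripper=93)

```text
time: 9.18
tool_pos: [640.1, -36.5, 231.1]
tcp_rot: [-1.572, 0.0, -1.607]
wrist_force: [-0.7, 0.3, -0.2]
finger_gap: 1.0
```

```bash
python3 go.py 472 25.5 231 -5.36
```

```text
meas [640.1 -36.5 231.1] [-1.5717e+00  1.0000e-04 -1.6068e+00] [-0.7  0.3 -0.2] 93.0 9.18
tx ty tz turn [-5.59060e+01  5.90000e-02 -1.70191e+02  5.80000e-02]
```

Request:
play_rows(rows=[{"tx":-5,"ty":0,"tz":-15,"turn":0.01},{"tx":-16,"ty":0,"tz":-50,"turn":0.02},{"tx":-28,"ty":0,"tz":-86,"turn":0.03},{"tx":-40,"ty":0,"tz":-122,"turn":0.04},{"tx":-50,"ty":0,"tz":-153,"turn":0.05},{"tx":-56,"ty":0,"tz":-170,"turn":0.058},{"tx":-56,"ty":0,"tz":-170,"turn":0.058},{"tx":-56,"ty":0,"tz":-170,"turn":0.058}])

```text
time: 10.18
tool_pos: [472.8, 25.4, 231.3]
tcp_rot: [-1.571, -0.0, -1.665]
wrist_force: [-0.5, -0.3, 0.2]
finger_gap: 1.0
```

```bash
cat > see.py <<'E'
# wrist picture of saucer/cartridge: dark hole of the cap near its predicted place -> world point at z=96
import sys; from h import *
x,y,f=float(sys.argv[1]),float(sys.argv[2]),sys.argv[3]
cal,im=shot("wrist",f)
K=np.array([[cal["fx"],0,cal["cx"]],[0,cal["fy"],cal["cy"]],[0,0,1]])
u,v=cv2.projectPoints(np.array([[x,y,96.]]),np.array(cal["rvec"]),np.array(cal["tvec"]),K,np.array(cal["dist_coeffs"]))[0][0,0]
m=np.zeros(im.shape[:2],np.uint8); b=im.max(2)<45; r=18
u0,v0=int(u),int(v); m[v0-r:v0+r,u0-r:u0+r]=b[v0-r:v0+r,u0-r:u0+r]
c=max(cv2.findContours(m,cv2.RETR_EXTERNAL,cv2.CHAIN_APPROX_NONE)[0],key=cv2.contourArea)
M=cv2.minEnclosingCircle(c); print("pred px",u,v,"seen",M,cv2.contourArea(c),onplane(cal,[M[0]],96)[0].round(1))
E
python3 see.py 472 25.5 w3.png; python3 go.py
```

```text
pred px 275.1829968079988 230.59708957202338 seen ((275.8599853515625, 231.0), 13.291450500488281) 505.0 [472.4  25.2  96. ]
meas [473.   25.3 231.4] [-1.5712e+00 -1.0000e-04 -1.6649e+00] [ 0.2  0.1 -0.1] 92.8 10.22
```

Request:
play_rows(rows=[{"tx":0,"ty":15,"tz":0,"turn":0},{"tx":0,"ty":40,"tz":0,"turn":0},{"tx":0,"ty":65,"tz":0,"turn":0},{"tx":0,"ty":85,"tz":0,"turn":0},{"tx":0,"ty":96,"tz":0,"turn":0},{"tx":0,"ty":100,"tz":0,"turn":0},{"tx":0,"ty":100,"tz":0,"turn":0}])

```text
time: 11.1
tool_pos: [472.7, 25.5, 131.8]
tcp_rot: [-1.571, 0.0, -1.665]
wrist_force: [-0.8, 0.4, 0.1]
finger_gap: 1.0
```

Request:
play_rows(rows=[{"tx":0,"ty":0,"tz":0,"turn":0},{"tx":0,"ty":0,"tz":0,"turn":0},{"tx":0,"ty":0,"tz":0,"turn":0},{"tx":0,"ty":0,"tz":0,"turn":0},{"tx":0,"ty":0,"tz":0,"turn":0},{"tx":0,"ty":0,"tz":0,"turn":0}], gripper=30)

```text
time: 11.85
tool_pos: [472.4, 25.5, 131.7]
tcp_rot: [-1.571, -0.0, -1.665]
wrist_force: [-0.3, 0.2, 0.5]
finger_gap: 0.422
```

Request:
play_rows(rows=[{"tx":0,"ty":-5,"tz":0,"turn":0},{"tx":0,"ty":-20,"tz":0,"turn":0},{"tx":0,"ty":-45,"tz":0,"turn":0},{"tx":0,"ty":-70,"tz":0,"turn":0},{"tx":0,"ty":-85,"tz":0,"turn":0},{"tx":0,"ty":-90,"tz":0,"turn":0},{"tx":-1,"ty":-90,"tz":9,"turn":-0.003},{"tx":-3,"ty":-90,"tz":28,"turn":-0.01},{"tx":-6,"ty":-90,"tz":56,"turn":-0.02},{"tx":-10,"ty":-90,"tz":86,"turn":-0.03},{"tx":-13,"ty":-90,"tz":116,"turn":-0.04},{"tx":-16,"ty":-90,"tz":144,"turn":-0.05},{"tx":-18,"ty":-90,"tz":160,"turn":-0.055},{"tx":-19,"ty":-90,"tz":168,"turn":-0.058},{"tx":-19,"ty":-90,"tz":168.5,"turn":-0.058},{"tx":-19,"ty":-90,"tz":168.5,"turn":-0.058}])

```text
time: 13.85
tool_pos: [641.5, 28.7, 221.3]
tcp_rot: [-1.572, 0.0, -1.607]
wrist_force: [0.0, -0.3, -1.4]
finger_gap: 0.428
```

```bash
python3 go.py 642.5 28.2 112 -2.08; python3 - <<'E'
from h import *
shot("top","t2.png"); shot("wrist","w4.png")
a=cv2.imread("pics/t2.png")[90:350,90:390]; b=cv2.imread("pics/w4.png")
cv2.imwrite("pics/c2.png",np.hstack([cv2.convertScaleAbs(cv2.resize(a,(400,347)),alpha=1.6),cv2.resize(b,(400,300)).__class__(0) if 0 else cv2.copyMakeBorder(cv2.resize(b,(400,300)),0,47,0,0,0)]))
E
```

```text
meas [641.5  28.7 221.3] [-1.5717  0.     -1.6068] [ 0.  -0.3 -1.4] 39.8 13.85
tx ty tz turn [  0.427 109.303   0.969   0.   ]
```

View pics/c2.png

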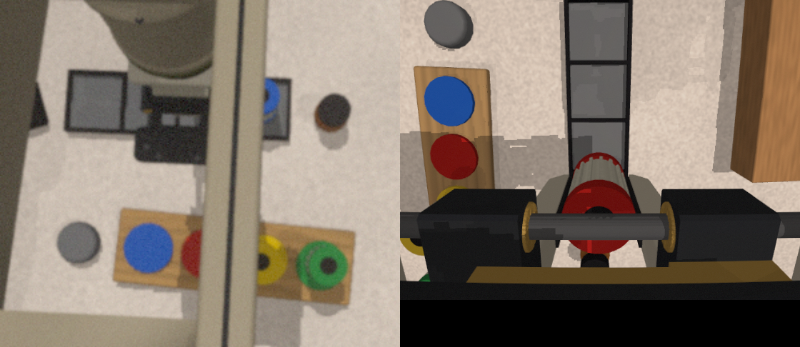

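The top view shows blue standing in the rightmost compartment at crop (268,97). Red hangs straight above its own compartment, so I place it.

Request:
play_rows(rows=[{"tx":0,"ty":5,"tz":1,"turn":0},{"tx":0,"ty":20,"tz":1,"turn":0},{"tx":0,"ty":45,"tz":1,"turn":0},{"tx":0,"ty":70,"tz":1,"turn":0},{"tx":0,"ty":90,"tz":1,"turn":0},{"tx":0,"ty":101,"tz":1,"turn":0},{"tx":0,"ty":107,"tz":1,"turn":0},{"tx":0,"ty":109.5,"tz":1,"turn":0},{"tx":0,"ty":110,"tz":1,"turn":0},{"tx":0,"ty":110,"tz":1,"turn":0},{"tx":0,"ty":110,"tz":1,"turn":0}])

```text
time: 15.32
tool_pos: [643.4, 28.6, 112.3]
tcp_rot: [-1.57, 0.0, -1.607]
wrist_force: [-0.6, -0.6, -0.9]
finger_gap: 0.43
```

Request:
play_rows(rows=[{"tx":0,"ty":0,"tz":0,"turn":0},{"tx":0,"ty":0,"tz":0,"turn":0},{"tx":0,"ty":0,"tz":0,"turn":0},{"tx":0,"ty":0,"tz":0,"turn":0},{"tx":0,"ty":0,"tz":0,"turn":0},{"tx":0,"ty":-5,"tz":0,"turn":0},{"tx":0,"ty":-20,"tz":0,"turn":0},{"tx":0,"ty":-45,"tz":0,"turn":0},{"tx":0,"ty":-75,"tz":0,"turn":0},{"tx":0,"ty":-100,"tz":0,"turn":0},{"tx":0,"ty":-118,"tz":0,"turn":0},{"tx":0,"ty":-120,"tz":0,"turn":0},{"tx":0,"ty":-120,"tz":0,"turn":0}], gripper=93)

```text
time: 16.95
tool_pos: [642.7, 28.6, 231.1]
tcp_rot: [-1.572, -0.0, -1.607]
wrist_force: [0.7, 0.2, -0.1]
finger_gap: 1.001
```

```bash
python3 go.py 465 -37 231 -5.36
```

```text
meas [642.7  28.6 231.1] [-1.5717 -0.     -1.6068] [ 0.7  0.2 -0.1] 93.1 16.95
tx ty tz turn [ 7.1942e+01  7.4000e-02 -1.7526e+02  5.8000e-02]
```

Request:
play_rows(rows=[{"tx":6,"ty":0,"tz":-15,"turn":0.01},{"tx":20,"ty":0,"tz":-50,"turn":0.02},{"tx":35,"ty":0,"tz":-86,"turn":0.03},{"tx":51,"ty":0,"tz":-124,"turn":0.04},{"tx":64,"ty":0,"tz":-157,"turn":0.05},{"tx":72,"ty":0,"tz":-175,"turn":0.058},{"tx":72,"ty":0,"tz":-175,"turn":0.058},{"tx":72,"ty":0,"tz":-175,"turn":0.058}])

```text
time: 17.95
tool_pos: [465.8, -36.9, 231.2]
tcp_rot: [-1.571, 0.0, -1.665]
wrist_force: [-0.2, 0.3, -0.0]
finger_gap: 1.001
```

```bash
python3 see.py 465 -37 w5.png; python3 go.py
```

```text
pred px 275.2062951596544 231.0920272784923 seen ((275.0, 231.0), 13.153046607971191) 493.0 [464.9 -36.9  96. ]
meas [466.  -36.8 231.4] [-1.5712e+00  2.0000e-04 -1.6645e+00] [-0.6  0.2 -0.3] 92.8 18.0
```

Request:
play_rows(rows=[{"tx":0,"ty":15,"tz":0,"turn":0},{"tx":0,"ty":40,"tz":0,"turn":0},{"tx":0,"ty":65,"tz":0,"turn":0},{"tx":0,"ty":85,"tz":0,"turn":0},{"tx":0,"ty":96,"tz":0,"turn":0},{"tx":0,"ty":100,"tz":0,"turn":0},{"tx":0,"ty":100,"tz":0,"turn":0}])

```text
time: 18.88
tool_pos: [465.8, -37.0, 131.8]
tcp_rot: [-1.571, 0.0, -1.665]
wrist_force: [-0.6, -0.2, 0.3]
finger_gap: 1.003
```

Request:
play_rows(rows=[{"tx":0,"ty":0,"tz":0,"turn":0},{"tx":0,"ty":0,"tz":0,"turn":0},{"tx":0,"ty":0,"tz":0,"turn":0},{"tx":0,"ty":0,"tz":0,"turn":0},{"tx":0,"ty":0,"tz":0,"turn":0},{"tx":0,"ty":0,"tz":0,"turn":0}], gripper=30)

```text
time: 19.62
tool_pos: [465.5, -37.0, 131.7]
tcp_rot: [-1.571, 0.0, -1.665]
wrist_force: [-0.3, -0.1, 0.8]
finger_gap: 0.422
```

Request:
play_rows(rows=[{"tx":0,"ty":-5,"tz":0,"turn":0},{"tx":0,"ty":-20,"tz":0,"turn":0},{"tx":0,"ty":-45,"tz":0,"turn":0},{"tx":0,"ty":-70,"tz":0,"turn":0},{"tx":0,"ty":-85,"tz":0,"turn":0},{"tx":0,"ty":-90,"tz":0,"turn":0},{"tx":-8,"ty":-90,"tz":9,"turn":-0.003},{"tx":-23,"ty":-90,"tz":26,"turn":-0.01},{"tx":-45,"ty":-90,"tz":51,"turn":-0.02},{"tx":-69,"ty":-90,"tz":78,"turn":-0.03},{"tx":-93,"ty":-90,"tz":106,"turn":-0.04},{"tx":-117,"ty":-90,"tz":133,"turn":-0.05},{"tx":-135,"ty":-90,"tz":154,"turn":-0.055},{"tx":-144,"ty":-90,"tz":164,"turn":-0.058},{"tx":-146.5,"ty":-90,"tz":166.5,"turn":-0.058},{"tx":-146.5,"ty":-90,"tz":166.5,"turn":-0.058},{"tx":-146.5,"ty":-90,"tz":166.5,"turn":-0.058}])

```text
time: 21.75
tool_pos: [644.6, 92.6, 221.8]
tcp_rot: [-1.571, -0.0, -1.607]
wrist_force: [0.3, -0.4, -0.9]
finger_gap: 0.423
```

```bash
python3 go.py 644.9 93.2 112 -2.08; python3 - <<'E'
from h import *
shot("wrist","w6.png"); shot("side","s2.png")
a=cv2.imread("pics/w6.png"); b=cv2.imread("pics/s2.png")
cv2.imwrite("pics/c3.png",np.hstack([cv2.resize(x,(400,300)) for x in(a,b)]))
E
```

```text
meas [644.6  92.6 221.8] [-1.5710e+00 -2.0000e-04 -1.6074e+00] [ 0.3 -0.4 -0.9] 39.4 21.75
tx ty tz turn [ -0.58  109.796   0.232  -0.   ]
```

View pics/c3.png

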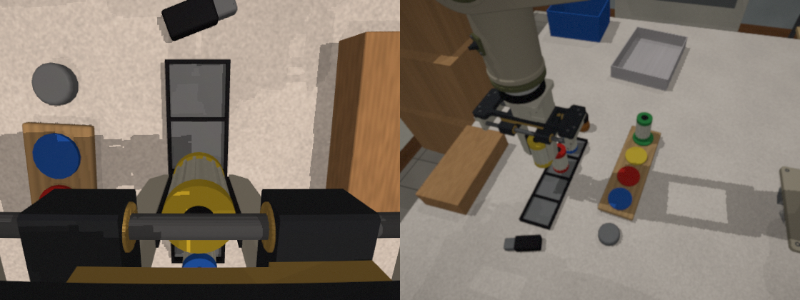

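Yellow is upright in the grip and centred over the strip. Red and blue stand in the cassette in the side view. Placing yellow.

Request:
play_rows(rows=[{"tx":0,"ty":5,"tz":0,"turn":0},{"tx":0,"ty":20,"tz":0,"turn":0},{"tx":0,"ty":45,"tz":0,"turn":0},{"tx":0,"ty":70,"tz":0,"turn":0},{"tx":0,"ty":90,"tz":0,"turn":0},{"tx":0,"ty":101,"tz":0,"turn":0},{"tx":0,"ty":107,"tz":0,"turn":0},{"tx":0,"ty":109.5,"tz":0,"turn":0},{"tx":0,"ty":110,"tz":0,"turn":0},{"tx":0,"ty":110,"tz":0,"turn":0},{"tx":0,"ty":110,"tz":0,"turn":0}])

```text
time: 23.22
tool_pos: [645.4, 93.2, 112.3]
tcp_rot: [-1.57, 0.0, -1.607]
wrist_force: [0.0, 0.2, -0.8]
finger_gap: 0.428
```

Request:
play_rows(rows=[{"tx":0,"ty":0,"tz":0,"turn":0},{"tx":0,"ty":0,"tz":0,"turn":0},{"tx":0,"ty":0,"tz":0,"turn":0},{"tx":0,"ty":0,"tz":0,"turn":0},{"tx":0,"ty":0,"tz":0,"turn":0},{"tx":0,"ty":-5,"tz":0,"turn":0},{"tx":0,"ty":-20,"tz":0,"turn":0},{"tx":0,"ty":-45,"tz":0,"turn":0},{"tx":0,"ty":-75,"tz":0,"turn":0},{"tx":0,"ty":-100,"tz":0,"turn":0},{"tx":0,"ty":-118,"tz":0,"turn":0},{"tx":0,"ty":-120,"tz":0,"turn":0},{"tx":0,"ty":-120,"tz":0,"turn":0}], gripper=93)

```text
time: 24.85
tool_pos: [644.8, 93.1, 231.0]
tcp_rot: [-1.572, -0.0, -1.607]
wrist_force: [-1.0, -0.3, 0.3]
finger_gap: 0.999
```

```bash
python3 go.py 460.5 -105.5 231 -5.36
```

```text
meas [644.8  93.1 231. ] [-1.5717e+00 -1.0000e-04 -1.6068e+00] [-1.  -0.3  0.3] 92.9 24.85
tx ty tz turn [ 2.05140e+02  5.00000e-02 -1.77016e+02  5.80000e-02]
```

Request:
play_rows(rows=[{"tx":15,"ty":0,"tz":-13,"turn":0.01},{"tx":45,"ty":0,"tz":-39,"turn":0.02},{"tx":80,"ty":0,"tz":-69,"turn":0.03},{"tx":115,"ty":0,"tz":-99,"turn":0.04},{"tx":150,"ty":0,"tz":-129,"turn":0.05},{"tx":185,"ty":0,"tz":-159,"turn":0.055},{"tx":205,"ty":0,"tz":-177,"turn":0.058},{"tx":205,"ty":0,"tz":-177,"turn":0.058},{"tx":205,"ty":0,"tz":-177,"turn":0.058}])

```text
time: 25.98
tool_pos: [460.8, -104.9, 231.1]
tcp_rot: [-1.572, 0.001, -1.665]
wrist_force: [-1.2, -0.9, -0.6]
finger_gap: 0.999
```

```bash
python3 see.py 460.5 -105.5 w7.png; python3 go.py
```

```text
pred px 276.0488227001511 231.8393393096985 seen ((277.0, 232.5), 13.756916999816895) 540.0 [ 461.1 -106.    96. ]
meas [ 461.1 -104.7  231.2] [-1.5715e+00  6.0000e-04 -1.6643e+00] [ 1.   0.4 -0.8] 93.2 26.02
```

Request:
play_rows(rows=[{"tx":1,"ty":15,"tz":0,"turn":0},{"tx":1,"ty":40,"tz":0,"turn":0},{"tx":1,"ty":65,"tz":0,"turn":0},{"tx":1,"ty":85,"tz":0,"turn":0},{"tx":1,"ty":96,"tz":0,"turn":0},{"tx":1,"ty":100,"tz":0,"turn":0},{"tx":1,"ty":100,"tz":0,"turn":0}])

```text
time: 26.9
tool_pos: [460.9, -106.2, 131.8]
tcp_rot: [-1.571, -0.0, -1.665]
wrist_force: [-1.2, 0.3, 0.2]
finger_gap: 1.0
```

Request:
play_rows(rows=[{"tx":0,"ty":0,"tz":0,"turn":0},{"tx":0,"ty":0,"tz":0,"turn":0},{"tx":0,"ty":0,"tz":0,"turn":0},{"tx":0,"ty":0,"tz":0,"turn":0},{"tx":0,"ty":0,"tz":0,"turn":0},{"tx":0,"ty":0,"tz":0,"turn":0}], gripper=30)

```text
time: 27.65
tool_pos: [460.7, -106.3, 131.7]
tcp_rot: [-1.571, 0.0, -1.665]
wrist_force: [0.0, -0.1, 1.6]
finger_gap: 0.422
```

Request:
play_rows(rows=[{"tx":0,"ty":-5,"tz":0,"turn":0},{"tx":0,"ty":-20,"tz":0,"turn":0},{"tx":0,"ty":-45,"tz":0,"turn":0},{"tx":0,"ty":-70,"tz":0,"turn":0},{"tx":0,"ty":-85,"tz":0,"turn":0},{"tx":0,"ty":-90,"tz":0,"turn":0},{"tx":-10,"ty":-90,"tz":6,"turn":-0.003},{"tx":-31,"ty":-90,"tz":18,"turn":-0.007},{"tx":-61,"ty":-90,"tz":35,"turn":-0.013},{"tx":-96,"ty":-90,"tz":55,"turn":-0.02},{"tx":-131,"ty":-90,"tz":75,"turn":-0.027},{"tx":-166,"ty":-90,"tz":95,"turn":-0.034},{"tx":-201,"ty":-90,"tz":115,"turn":-0.041},{"tx":-236,"ty":-90,"tz":135,"turn":-0.048},{"tx":-261,"ty":-90,"tz":149,"turn":-0.054},{"tx":-275,"ty":-90,"tz":157,"turn":-0.058},{"tx":-280,"ty":-90,"tz":160.5,"turn":-0.058},{"tx":-280,"ty":-90,"tz":160.5,"turn":-0.058},{"tx":-280,"ty":-90,"tz":160.5,"turn":-0.058}])

```text
time: 30.02
tool_pos: [646.4, 156.9, 221.3]
tcp_rot: [-1.572, -0.0, -1.607]
wrist_force: [0.7, 0.3, -1.0]
finger_gap: 0.427
```

```bash
python3 go.py 647.2 158.2 112 -2.08; python3 -c "
from h import *
shot('wrist','w8.png')"
```

```text
meas [646.4 156.9 221.3] [-1.5715e+00 -3.0000e-04 -1.6074e+00] [ 0.7  0.3 -1. ] 39.7 30.02
tx ty tz turn [ -1.359 109.322   0.71   -0.   ]
```

View pics/w8.png

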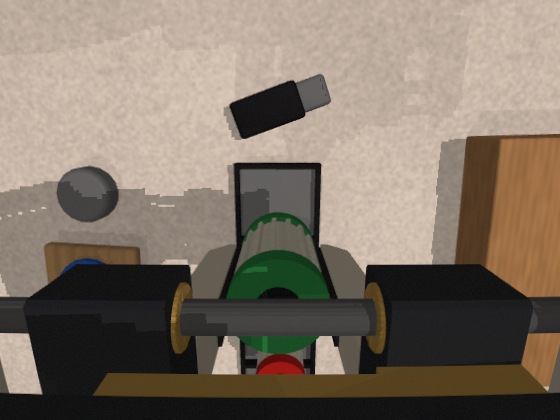

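Green is upright and centred over the last compartment, (278,200) in the picture. Placing it.

Request:
play_rows(rows=[{"tx":-1,"ty":5,"tz":0,"turn":0},{"tx":-1,"ty":20,"tz":0,"turn":0},{"tx":-1,"ty":45,"tz":0,"turn":0},{"tx":-1,"ty":70,"tz":0,"turn":0},{"tx":-1,"ty":90,"tz":0,"turn":0},{"tx":-1,"ty":101,"tz":0,"turn":0},{"tx":-1,"ty":107,"tz":0,"turn":0},{"tx":-1,"ty":109.5,"tz":0,"turn":0},{"tx":-1,"ty":110,"tz":0,"turn":0},{"tx":-1,"ty":110,"tz":0,"turn":0},{"tx":-1,"ty":110,"tz":0,"turn":0}])

```text
time: 31.45
tool_pos: [647.1, 158.4, 112.3]
tcp_rot: [-1.57, 0.0, -1.607]
wrist_force: [-0.0, -0.2, -1.6]
finger_gap: 0.424
```

Request:
play_rows(rows=[{"tx":0,"ty":0,"tz":0,"turn":0},{"tx":0,"ty":0,"tz":0,"turn":0},{"tx":0,"ty":0,"tz":0,"turn":0},{"tx":0,"ty":0,"tz":0,"turn":0},{"tx":0,"ty":0,"tz":0,"turn":0},{"tx":0,"ty":-5,"tz":0,"turn":0},{"tx":0,"ty":-20,"tz":0,"turn":0},{"tx":0,"ty":-45,"tz":0,"turn":0},{"tx":0,"ty":-75,"tz":0,"turn":0},{"tx":0,"ty":-100,"tz":0,"turn":0},{"tx":0,"ty":-118,"tz":0,"turn":0},{"tx":0,"ty":-120,"tz":0,"turn":0},{"tx":0,"ty":-120,"tz":0,"turn":0}], gripper=93)

```text
time: 33.08
tool_pos: [646.5, 158.3, 231.0]
tcp_rot: [-1.572, -0.0, -1.607]
wrist_force: [0.9, -0.5, -0.1]
finger_gap: 1.0
```

Request:
play_rows(rows=[{"tx":20,"ty":0,"tz":-20,"turn":0},{"tx":60,"ty":0,"tz":-50,"turn":0},{"tx":100,"ty":0,"tz":-80,"turn":0},{"tx":140,"ty":0,"tz":-110,"turn":0},{"tx":180,"ty":0,"tz":-130,"turn":0},{"tx":220,"ty":0,"tz":-150,"turn":0},{"tx":260,"ty":0,"tz":-170,"turn":0},{"tx":300,"ty":0,"tz":-190,"turn":0},{"tx":340,"ty":0,"tz":-200,"turn":0},{"tx":380,"ty":0,"tz":-210,"turn":0},{"tx":420,"ty":0,"tz":-215,"turn":0},{"tx":450,"ty":0,"tz":-215,"turn":0},{"tx":470,"ty":0,"tz":-215,"turn":0},{"tx":470,"ty":0,"tz":-215,"turn":0},{"tx":470,"ty":0,"tz":-215,"turn":0}])

```text
time: 34.95
tool_pos: [415.1, -302.7, 231.2]
tcp_rot: [-1.572, 0.001, -1.606]
wrist_force: [-0.3, -0.7, -1.0]
finger_gap: 0.998
```

```bash
python3 go.py; python3 - <<'E'
from h import *
cal,im=shot("top","t9.png")
o=np.array([641.9,60.7]);t=np.radians(-2.08);R=np.array([[np.cos(t),-np.sin(t)],[np.sin(t),np.cos(t)]])
K=np.array([[cal["fx"],0,cal["cx"]],[0,cal["fy"],cal["cy"]],[0,0,1]])
for n,y in(("blue",-97.5),("red",-32.5),("yellow",32.5),("green",97.5)):
    p=o+R@[0,y]
    u,v=cv2.projectPoints(np.array([[*p,75.]]),np.array(cal["rvec"]),np.array(cal["tvec"]),K,np.array(cal["dist_coeffs"]))[0][0,0].astype(int)
    m=np.zeros(im.shape[:2],np.uint8);r=9;m[v-r:v+r,u-r:u+r]=im[v-r:v+r,u-r:u+r].max(2)<35
    c=max(cv2.findContours(m,cv2.RETR_EXTERNAL,cv2.CHAIN_APPROX_NONE)[0],key=cv2.contourArea);M=cv2.minEnclosingCircle(c)
    q=onplane(cal,[M[0]],75)[0][:2];print(n,u,v,M,"cassette frame",(R.T@(q-o)).round(1))
a=im[90:350,90:390,::-1]
cv2.imwrite("pics/c9.png",cv2.convertScaleAbs(cv2.resize(a,(690,598),interpolation=cv2.INTER_CUBIC),alpha=1.7))
E
```

```text
meas [ 415.1 -302.7  231.2] [-1.5715e+00  1.1000e-03 -1.6065e+00] [-0.3 -0.7 -1. ] 92.9 34.95
blue 286 163 ((285.5, 161.0), 4.924529075622559) cassette frame [  3.5 -96.5]
red 240 161 ((240.5, 158.5), 4.743516445159912) cassette frame [  4.3 -31.6]
yellow 195 159 ((195.65383911132812, 157.3076934814453), 4.705164432525635) cassette frame [ 3.2 33.1]
green 151 157 ((150.78125, 155.90625), 5.219692230224609) cassette frame [ 2.6 98.1]
```

View pics/c9.png

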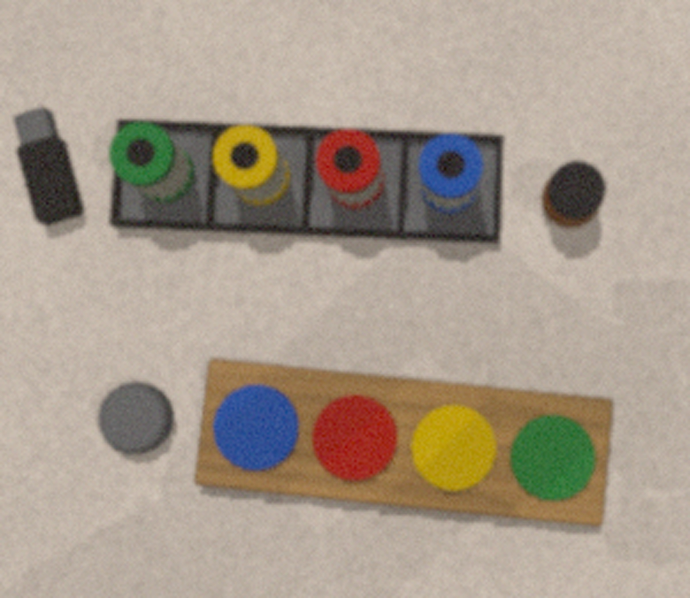

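All four stand upright, one per compartment, in the order green, yellow, red, blue. They measure within 5 mm across and 1 mm along of the compartment centres. Handing in.

```bash
python3 -c "
from h import *
print(robot.close_job())"
```

```text
the job is handed in; nothing more can be done
None
```

I moved all four cartridges into the cassette in reverse order and handed the job in at about 35 s. The rack held blue, red, yellow, green from left to right; the cassette now holds green, yellow, red, blue. Handing in gives no verdict, so the result below rests on my own checks.

- **Final top view:** every cartridge is upright, released and in its own compartment. Each is about 1 mm or less off centre along the cassette and 2.6 to 4.3 mm across it. The limits are 13 mm and 15 mm.
- **Disagreement on cassette position:** the wrist view put the cassette about 2 mm farther out than the first top-view fit, and I placed to the wrist value. This probably explains part of the offset across.
- **Robot at the end:** the gripper is clear of everything and the wrist force reads about zero. The final pictures show no sign of a drop or tip.
- **Refused move calls:** three early calls were refused because the rows lacked keys. Nothing moved, and I resent the moves.

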